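# Block a card box in its packing tray with a spacer and hold it tight

## Task

Block the card box in its packing tray: of the two gaps between the box and the tray's end stops only one is wide enough for the orange spacer, so stand the spacer in that gap and press it firmly down onto the tray floor. Then let go of the spacer and push the card box along the tray until stop, spacer and box are tight together, flush and without play, and finish while still holding the box firmly pressed (do not let go). Leave the glue stick, the tape roll and the stapler alone.

Things in the scene. Friction and masses are not known exactly. Their poses are not given: they have to be found in the camera images.
- tray: fixed packing tray: plywood base 104 x 216 x 8 mm with two low aluminium side rails along its length; origin at the centre of its underside on the table, y along its length, z up. The rails stand 7 mm above the floor, 62 mm apart inside (their outer faces 86 mm apart); the floor between them is 8 mm above the table
- stop_thin: thin dark steel end stop fixed across one end of the tray: 60 mm along the tray's x, 16 mm along the tray's y, 14 mm high above the tray floor; origin at the centre of its underside, on the tray floor, 78 mm from the tray's centre along the tray's y at either the + or the - end (it varies); axes as the tray's
- stop_thick: thick dark steel end stop fixed across the opposite end of the tray: 60 mm along the tray's x, 42 mm along y, 14 mm high above the tray floor; origin at the centre of its underside, on the tray floor, 78 mm from the tray's centre; axes as the tray's
- card_box: loose, closed card box, dark lid over pale grey sides, 58 mm (its x) x 96 mm (its y) x 30 mm high, 0.2 to 0.42 kg; it lies on the tray floor between the rails with its length along the tray and can slide along it (a push of about 1 to 4 N moves it); its upper part stands 16 mm above the stops and 23 mm above the rails. Origin at the centre of its underside. As it starts, the gap between it and the thin stop is 20 to 24 mm and that to the thick stop 7 to 11 mm
- spacer: loose orange hard-plastic spacer standing upright on the table, about 0.06 kg, 64 mm high in all: blade 54 mm wide (its x) and 15 mm thick (its y) up to 34 mm height, with a foot narrowed to 50 x 11 mm over the lowest 8 mm; above the blade, from 34 to 64 mm, a grip tab 30 mm wide (x) and 12 mm thick (y). Origin at the centre of its underside, z up. It belongs in the tray with its thickness along the tray's y, either way round
- glue_stick: bystander: glue stick standing upright, 25 mm across, 88 mm high; origin at the centre of its underside
- tape_roll: bystander: roll of brown packing tape lying flat, 104 mm across, 48 mm high; origin at the centre of its underside
- stapler: bystander: red and white stapler, 30 x 130 x 56 mm; origin at the centre of its underside
There are look-alikes about, which are no part of the job. There is more than one size of the spacer; the job needs the largest.

How it is judged (in metres and radians):
On the way, in this order (a step that is already met when the one before it is completed fails the run):
1. the spacer stands in the gap at the thin stop and is pressed down on the tray floor (more than 3 N) (horizontal distance between spacer and stop_thin below 0.027 m and z of spacer in the frame of tray below 0.0105 m and angle between spacer's own z axis and vertical below 0.15 rad and contact force between spacer and tray above 3 N), for 0.1 s.
2. the card box is pushed tight against the spacer (contact force between the fingers and card_box above 2 N and contact force between card_box and spacer above 2 N), for 0.2 s.
At the end, for the whole second after the job is handed in: Through the last second the spacer stands upright and square (5 degrees) on the tray floor against the thin stop, the card box lies flat and straight (3.5 degrees), flush against the spacer, all within 3 mm; the fingers touch the box, not the spacer, and keep it pressed on the spacer with over 2 N (all of step 2 and horizontal distance between spacer and stop_thin below 0.0185 m and z of spacer in the frame of tray below 0.0105 m and angle between spacer's own z axis and vertical below 0.09 rad and angle between the y axis of spacer and the y axis of tray, either way round below 0.09 rad and horizontal distance between card_box and spacer below 0.0585 m and z of card_box in the frame of tray below 0.011 m and angle between the y axis of card_box and the y axis of tray, either way round below 0.06 rad and contact force between spacer and stop_thin above 1 N and contact force between the fingers and spacer below 0.2 N); the arm keeps its last pose, push and grip.
It fails at once if the spacer is forced into the narrow gap at the thick stop (horizontal distance between spacer and stop_thick below 0.038 m and height (world z) of spacer below 0.03 m).
It fails at once if the glue stick is knocked or moved (distance of glue_stick from where it was at the start of the episode above 0.02 m).
It fails at once if the tape roll is moved (distance of tape_roll from where it was at the start of the episode above 0.02 m).
It fails at once if the stapler is moved (distance of stapler from where it was at the start of the episode above 0.02 m).
It also fails if it takes over 64 s, if anything falls off the work surface, if the arm or the gripper's body presses on something with over 40 N, if the wrist force passes 120 N, or if a joint passes its speed limit or range.

## Robot

A 6-joint arm with a two-finger parallel gripper is mounted at the origin on a cart in front of the work surface, level with it; the furniture and walls round the work are solid. World frame = base frame: x ahead of the robot, y to its left, z up, the work surface at z = 0. Lengths are in m, angles in degrees, forces in N, time in s.
With the tool pointing down it reaches from about 0.3 to 0.75 m from the base axis. Payload 8.5 kg.
Tool frame: the origin (TCP) lies between the finger pads; the fingertips stand 17 mm ahead of it and the grasp point (between the pads) lies 2 mm behind it (env.tip_reach is the distance from the TCP to the fingertips, in m); z points along the fingers, y is the line along which they close (so a half turn about z gives the same grasp; the last joint's range is limited). The gripper opens to 85 mm and grips with 20 to 120 N. Pads are 22 mm wide; open, the fingers measure 114 mm over their backs; the gripper's body (76 mm by 85 mm) begins 54 mm behind the grasp point. The pads swing forward as they close: fully open they stand 13 mm farther back than shut.
Start: joints at [58.654, 21.807, 74.336, -0, 83.858, -12.336], TCP at [0.179, 0.52, 0.248] pointing down, gripper open.
Joint ranges: [-178.18, 178.18], [-50.72, 133.34], [12.68, 142.11], [-81.47, 261.47], [9.98, 163.14], [-165.26, 165.26]. Speed limits (degrees/s): [136.94, 136.94, 180, 180, 180, 180].

## Interface

Orientations are given as a 3x3 rotation matrix whose columns are the frame's x, y, z axes.
In Python, from rig import env, viewer gives the robot as it stands.
- The arm moves only by the tool move_arm, never from a script. Its argument "motion" is a list of rows, each a list of 2 entries, a list of its own where there are three numbers: the shift along the tool's x, y, z normalised to -1 to 1, where 1 is 50 mm, then the turn, a rotation vector about the tool's x, y, z normalised to -1 to 1, where 1 is 8 degrees. A call has 1 to 20 rows; each row shifts and turns the commanded pose from where the row before left it, along the tool's axes as they then stand; what a row does not reach is not made up. A row lasts 1/10 s, in which the tool goes at most 50 mm and 8.59 degrees, less where a joint would pass 70% of its speed; a pose out of reach is approached as far as the arm can. A call with a number of a shift or a turn outside -1 to 1 is refused whole. A call with a gripper value outside its range is refused whole. "claw" is the closure, from 0 (fully open) to 1 (shut), set as the call begins (left out, the last holds). The fingers move at their own pace and stop on an object; "force" is the grip in N (left out, the last holds). Time passes only in rows, so rows that do not move let the fingers close. It gives the time, the measured TCP pose, the force, the opening and the grip force at its end, in the units of the state.
- env.observe(): the state, without advancing time (a new reading comes with each control period).
- viewer.get_image(name): name is "scene" or "top" or "wrist"; returns a dict with "frame" (480x640x3 uint8, red, green, blue), "depth" (480x640 float32, m along the optical axis (not along the pixel's ray), 0 where there is no reading), "fx", "fy", "cx", "cy" (pixels), "k1" (the pictures are not rectified: a ray, as slopes to the right and down, at radius r is drawn at 1 + k1 r^2 times it, then the intrinsics apply), "eye" and "attitude" of the camera in the world; the wrist camera has in their place "T_tool_cam" (4x4, takes a point from camera to tool coordinates, whose origin is the TCP and whose axes are the flange's). Camera axes: x right, y up, looking along -z (the intrinsics and any distortion apply to the point x, -y, -z); pixel columns grow to the right and rows downward; lengths in m; the calibration is good to about 2 mm. A picture is of the moment at which its call begins: read the wrist's pose just before it.
- env.close_job(): hands the job in; it is judged then, once.
The state is a dict: "time_s": time; "q": joint angles; "qvel": joint speeds; "joint_efforts": joint torques, N m; "position": TCP position; "tool_rot": TCP orientation; "ft_force": force on the tool from outside, world axes, zero at the start; "wrist_torque": the same for the moment, N m; "grip_width": finger opening in m; "gripper_force": force on a finger pad.
Only numpy, scipy, OpenCV 4.12 (cv2) and the standard library are available. Lean on these libraries where they do the work, as an engineer would, in place of code of your own. Each camera call takes 0.05 s, during which the arm holds its last target. There are 200 camera calls.

## Working session

There is one attempt and no reset: what is moved stays moved. The work goes in short steps, Python scripts to look and compute and a tool call to move; the robot and the scene stay as the last step left them, time stands still between calls to the robot, and variables do not carry over. Pictures are saved under pics/ and viewed, at most 10 in all, crops included, and the job is handed in when it is done.

Besides the shell and the picture viewer there is one more tool, called after ">>>" by a JSON object that holds its "op" and its "data", one argument or row to a line. move_arm: Moves the arm, as the interface text tells. Scaled input: -1 to 1 covers 50 mm each way for a shift and 8 degrees each way for a turn. Its arguments: {"type":"object","properties":{"motion":{"type":"array","items":{"type":"array"}},"claw":{"type":"number"},"force":{"type":"number"}},"required":["motion"]}

```bash
mkdir -p pics && ls && python3 - <<'E'
from rig import env, viewer
import cv2,numpy as np
s=env.observe();print(s)
for n in("top","scene"):
    d=viewer.get_image(n);cv2.imwrite(f"pics/{n}0.png",d["frame"][:,:,::-1]);np.savez(f"{n}0.npz",**d)
    print(n,{k:v for k,v in d.items() if k not in("frame","depth")})
E
```

```text
pics
{'time_s': 0.0, 'q': array([ 5.86539633e+01,  2.18424242e+01,  7.43864389e+01,  4.74213653e-04,
        8.38601942e+01, -1.23353049e+01]), 'qvel': array([-0.00529013,  0.07684701,  0.00832448,  0.08134831,  0.01074152,
       -0.0130771 ]), 'joint_efforts': array([ 2.15295649e-04, -4.48452258e+01, -2.31282932e+01, -1.32714995e-04,
        4.67036283e-03, -7.00117980e-06]), 'position': array([0.17900432, 0.51975427, 0.24768842]), 'tool_rot': array([[-9.45457150e-01,  3.25745472e-01, -8.15604676e-04],
       [ 3.25746316e-01,  9.45456285e-01, -1.32319022e-03],
       [ 3.40095344e-04, -1.51669987e-03, -9.99998792e-01]]), 'ft_force': array([ 0.36866867,  0.16639049, -0.80731172]), 'wrist_torque': array([-0.03202636,  0.01748759,  0.0623145 ]), 'gripper_force': 0.0, 'grip_width': 0.08536363211125642}
top {'fx': 583.7481136222283, 'fy': 583.7481136222283, 'cx': 317.2570725190847, 'cy': 235.37000363119796, 'k1': 0.04269800959713904, 'eye': array([0.35331936, 0.20057418, 1.02306303]), 'attitude': array([[-0.09282003,  0.96912347, -0.22843851],
       [-0.99568162, -0.09071207,  0.01973395],
       [-0.0015975 ,  0.22928373,  0.97335832]])}
scene {'fx': 457.8004991023184, 'fy': 457.8004991023184, 'cx': 316.04684152032365, 'cy': 236.23313071326982, 'k1': -0.09387209685363923, 'eye': array([ 0.25875763, -0.38066986,  0.60184336]), 'attitude': array([[ 0.87854714,  0.32204572, -0.35276264],
       [-0.47721855,  0.56020533, -0.6770764 ],
       [-0.02043004,  0.76318841,  0.64585298]])}
```

View pics/top0.png

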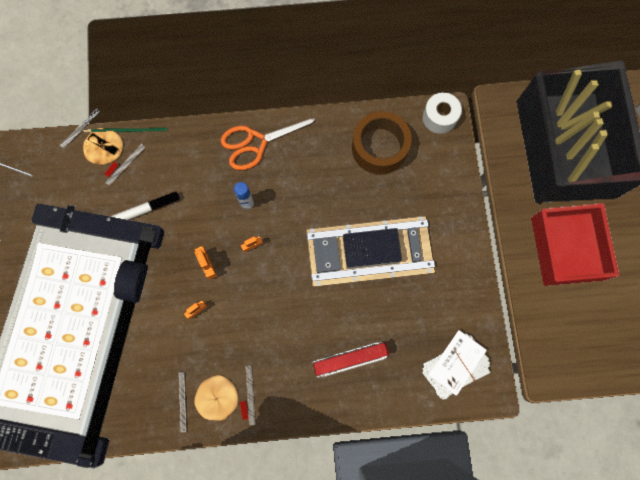

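View pics/scene0.png

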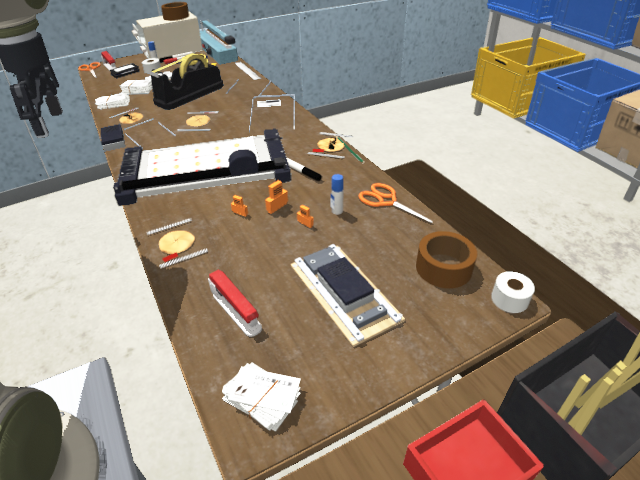

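The top view shows the tray at (370,250), with the thin stop at its right end (415,245) and the thick one at the left (325,255). The large spacer is at (205,262), with smaller ones at (250,243) and (195,310). The glue stick is at (243,195), the tape at (382,142) and the stapler at (350,359).

```bash
cat > h.py <<'E'
import numpy as np,cv2
def rays(d,uv):
    K=np.array([[d["fx"],0,d["cx"]],[0,d["fy"],d["cy"]],[0,0,1]],float)
    p=cv2.undistortPoints(np.asarray(uv,float).reshape(-1,1,2),K,np.array([float(d["k1"]),0,0,0])).reshape(-1,2)
    return np.c_[p[:,0],-p[:,1],-np.ones(len(p))]
def onplane(d,uv,z,R=None,e=None):
    R=d["attitude"] if R is None else R; e=d["eye"] if e is None else e
    w=rays(d,uv)@R.T; return e+w*((z-e[2])/w[:,2])[:,None]
def cloud(d,uv,R=None,e=None):
    R=d["attitude"] if R is None else R; e=d["eye"] if e is None else e
    uv=np.asarray(uv,int); return e+(rays(d,uv)*d["depth"][uv[:,1],uv[:,0]][:,None])@R.T
def rect(p):
    (c,s,a)=cv2.minAreaRect(p[:,:2].astype(np.float32)); return np.round(c,4),np.round(s,4),round(a,2)
def wristpose(s,d):
    T=np.eye(4);T[:3,:3]=s["tool_rot"];T[:3,3]=s["position"];T=T@d["T_tool_cam"];return T[:3,:3],T[:3,3]
E
python3 - <<'E'
from h import *
for n in("top","scene"):
    d=dict(np.load(n+"0.npz"));hsv=cv2.cvtColor(d["frame"],cv2.COLOR_RGB2HSV)
    m=cv2.inRange(hsv,(5,170,120),(18,255,255))
    k,l,st,c=cv2.connectedComponentsWithStats(m)
    for i in range(1,k):
        if st[i,4]>60:
            v,u=np.where(l==i);p=cloud(d,np.c_[u,v]);ok=d["depth"][v,u]>0
            p=p[ok];t=p[p[:,2]>p[:,2].max()-.008]
            print(n,c[i].round(),st[i,4],"zmax",p[:,2].max().round(3),"top",rect(t),"all",rect(p))
d=dict(np.load("top0.npz"))
m=np.zeros((480,640),bool);m[205:300,295:445]=1
v,u=np.where(m);p=cloud(d,np.c_[u,v])
for lo,hi in((.005,.05),(.019,.026),(.033,.045)):
    q=p[(p[:,2]>lo)&(p[:,2]<hi)];print(lo,len(q),np.median(q[:,2]),rect(q))
q=p[(p[:,2]>.003)];print(np.percentile(q[:,2],[5,25,50,75,95]))
E
```

```text
top [243. 146.] 887 zmax 0.014 top (array([0.7733, 0.2969]), array([0.0845, 0.0767]), 16.6) all (array([0.7761, 0.2982]), array([0.0903, 0.0789]), 17.98)
top [251. 243.] 187 zmax 0.047 top (array([0.5849, 0.2964]), array([0.0091, 0.0202]), 19.68) all (array([0.5897, 0.2994]), array([0.0226, 0.038 ]), 21.59)
top [204. 262.] 312 zmax 0.069 top (array([0.558 , 0.3779]), array([0.0301, 0.0119]), 19.64) all (array([0.5619, 0.3826]), array([0.0662, 0.0219]), 21.21)
top [194. 309.] 194 zmax 0.048 top (array([0.4789, 0.4016]), array([0.0083, 0.0206]), 32.1) all (array([0.4815, 0.4043]), array([0.0191, 0.0407]), 30.25)
scene [276. 198.] 413 zmax 0.065 top (array([0.5594, 0.3764]), array([0.0292, 0.0127]), 20.54) all (array([0.571 , 0.4118]), array([0.1176, 0.0484]), 70.41)
scene [378. 196.] 379 zmax 0.012 top (array([0.7733, 0.297 ]), array([0.085 , 0.0788]), 25.33) all (array([0.7733, 0.297 ]), array([0.085 , 0.0788]), 25.33)
scene [239. 207.] 208 zmax 0.045 top (array([0.4797, 0.3991]), array([0.0095, 0.0222]), 35.56) all (array([0.4797, 0.4266]), array([0.0918, 0.0262]), 89.15)
scene [305. 217.] 209 zmax 0.045 top (array([0.5864, 0.2956]), array([0.0087, 0.0202]), 21.76) all (array([0.5887, 0.3194]), array([0.0858, 0.0245]), 82.14)
scene [447. 251.] 629 zmax 0.052 top (array([0.7484, 0.0488]), array([0.1016, 0.1002]), 45.74) all (array([0.7484, 0.0488]), array([0.1016, 0.1002]), 45.74)
0.005 6886 0.016334019425515045 (array([0.5526, 0.0923]), array([0.2579, 0.1572]), 83.5)
0.019 1129 0.022103822231351655 (array([0.5546, 0.0985]), array([0.0827, 0.1894]), 0.9)
0.033 1843 0.03827372891017611 (array([0.5556, 0.0879]), array([0.0592, 0.0958]), 1.61)
[0.00414472 0.00866927 0.01557749 0.03422696 0.039907  ]
```

>>> {"op": "move_arm", "data": {
  "motion": [
    [[-0.81,-0.02,0.13],[0,0,0]],
    [[-0.81,-0.02,0.13],[0,0,0]],
    [[-0.81,-0.02,0.13],[0,0,0]],
    [[-0.81,-0.02,0.13],[0,0,0]],
    [[-0.81,-0.02,0.13],[0,0,0]],
    [[-0.81,-0.02,0.13],[0,0,0]],
    [[-0.81,-0.02,0.13],[0,0,0]],
    [[-0.81,-0.02,0.13],[0,0,0]],
    [[-0.81,-0.02,0.13],[0,0,0]],
    [[-0.81,-0.02,0.13],[0,0,0]],
    [[0,0,0],[0,0,-0.98]],
    [[0,0,0],[0,0,-0.98]],
    [[0,0,0],[0,0,-0.98]],
    [[0,0,0],[0,0,-0.98]],
    [[0,0,0],[0,0,-0.98]],
    [[0,0,0],[0,0,0]],
    [[0,0,0],[0,0,0]]
  ]
}}

```text
time_s: 1.8
position: [0.5587, 0.3786, 0.183]
tool_rot: [[-0.94, -0.342, -0.001], [-0.342, 0.94, -0.0], [0.001, -0.0, -1.0]]
ft_force: [0.7, 0.6, 0.4]
grip_width: 0.0853
gripper_force: 0.0
```

```bash
cat > look.py <<'E'
import sys
from h import *
from rig import env,viewer
s=env.observe();d=viewer.get_image("wrist");R,e=wristpose(s,d)
cv2.imwrite(f"pics/{sys.argv[1]}.png",d["frame"][:,:,::-1]);np.savez(sys.argv[1]+".npz",R=R,e=e,**d)
ty=s["tool_rot"][:,1]
print("t",s["time_s"],"pos",s["position"].round(4),"yawY",np.degrees(np.arctan2(ty[1],ty[0])).round(2),"zax",s["tool_rot"][:,2].round(4),"F",s["ft_force"].round(2),"tip",env.tip_reach,"cam",e.round(3))
m=cv2.inRange(cv2.cvtColor(d["frame"],cv2.COLOR_RGB2HSV),(5,170,100),(18,255,255))
k,l,st,c=cv2.connectedComponentsWithStats(m)
for i in range(1,k):
    if st[i,4]>300:
        v,u=np.where(l==i);ok=d["depth"][v,u]>0;p=cloud(d,np.c_[u,v][ok],R,e)
        if len(p)<50: continue
        z=np.percentile(p[:,2],99.5);t=p[abs(p[:,2]-z)<.006];print(c[i].round(),st[i,4],"z",z.round(4),"top",rect(t))
E
python3 look.py w1
```

```text
t 1.8 pos [0.5587 0.3786 0.183 ] yawY 109.98 zax [-6.e-04 -2.e-04 -1.e+00] F [0.66 0.63 0.4 ] tip 0.017 cam [0.483 0.351 0.309]
[380. 138.] 841 z 0.0456 top (array([0.4803, 0.4013]), array([0.0084, 0.0204]), 32.03)
[314. 226.] 1513 z 0.0656 top (array([0.5593, 0.3787]), array([0.03  , 0.0116]), 20.02)
[202. 223.] 903 z 0.0453 top (array([0.5859, 0.2968]), array([0.0086, 0.0199]), 18.73)
```

>>> {"op": "move_arm", "data": {
  "motion": [
    [[0,0,0.427],[0,0,0]],
    [[0,0,0.427],[0,0,0]],
    [[0,0,0.427],[0,0,0]],
    [[0,0,0.427],[0,0,0]],
    [[0,0,0.427],[0,0,0]],
    [[0,0,0.427],[0,0,0]],
    [[0,0,0],[0,0,0]],
    [[0,0,0],[0,0,0]]
  ]
}}

```text
time_s: 2.65
position: [0.559, 0.3787, 0.0556]
tool_rot: [[-0.939, -0.344, 0.0], [-0.344, 0.939, 0.0], [-0.0, 0.0, -1.0]]
ft_force: [0.0, -0.1, -0.1]
grip_width: 0.0855
gripper_force: 0.0
```

>>> {"op": "move_arm", "data": {
  "motion": [
    [[0,0,0],[0,0,0]],
    [[0,0,0],[0,0,0]],
    [[0,0,0],[0,0,0]],
    [[0,0,0],[0,0,0]],
    [[0,0,0],[0,0,0]],
    [[0,0,0],[0,0,0]],
    [[0,0,0],[0,0,0]],
    [[0,0,0],[0,0,0]],
    [[0,0,0],[0,0,0]],
    [[0,0,0],[0,0,0]],
    [[0,0,0],[0,0,0]],
    [[0,0,0],[0,0,0]]
  ],
  "claw": 1,
  "force": 60
}}

```text
time_s: 3.85
position: [0.559, 0.3787, 0.0556]
tool_rot: [[-0.939, -0.345, 0.001], [-0.345, 0.939, 0.0], [-0.001, 0.0, -1.0]]
ft_force: [0.4, -0.1, 5.1]
grip_width: 0.0107
gripper_force: 60.1
```

>>> {"op": "move_arm", "data": {
  "motion": [
    [[0,0,-0.3],[0,0,0]],
    [[0,0,-0.6],[0,0,0]],
    [[0,0,-0.6],[0,0,0]],
    [[0,0,-0.6],[0,0,0]],
    [[0,0,-0.4],[0,0,0]],
    [[0,0,0],[0,0,0.77]],
    [[0,0,0],[0,0,0.77]],
    [[0,0,0],[0,0,0.77]],
    [[0.027,-0.84,0],[0,0,0]],
    [[0.027,-0.84,0],[0,0,0]],
    [[0.027,-0.84,0],[0,0,0]],
    [[0.027,-0.84,0],[0,0,0]],
    [[0.027,-0.84,0],[0,0,0]],
    [[0.027,-0.84,0],[0,0,0]],
    [[0.027,-0.84,0],[0,0,0]],
    [[0.027,-0.84,0],[0,0,0]],
    [[0.027,-0.84,0],[0,0,0]],
    [[0.027,-0.84,0],[0,0,0]],
    [[0,0,0],[0,0,0]],
    [[0,0,0],[0,0,0]]
  ]
}}

```text
time_s: 5.85
position: [0.5576, -0.0423, 0.1805]
tool_rot: [[-1.0, -0.028, -0.0], [-0.028, 1.0, 0.0], [0.0, 0.0, -1.0]]
ft_force: [-0.7, 0.6, -1.6]
grip_width: 0.0109
gripper_force: 59.4
```

```bash
python3 look.py w2; python3 - <<'E'
from h import *
d=dict(np.load("w2.npz"));R,e=d["R"],d["e"]
v,u=np.mgrid[0:480:1,0:640:1];uv=np.c_[u.ravel(),v.ravel()];p=cloud(d,uv,R,e);ok=(d["depth"].ravel()>0)
ok&=(abs(p[:,0]-.555)<.07)&(abs(p[:,1]-.09)<.13)
p=p[ok]
for n,lo,hi in(("box",.034,.043),("stops",.0195,.0255),("all",.004,.05)):
    q=p[(p[:,2]>lo)&(p[:,2]<hi)];print(n,len(q),np.median(q[:,2]),rect(q))
c=p[abs(p[:,0]-.556)<.015]
for y in np.arange(-.03,.06,.003):
    q=c[(c[:,1]>=y)&(c[:,1]<y+.003)]
    if len(q):print(round(y,3),np.median(q[:,2]).round(4),end=" | ")
E
```

```text
t 5.85 pos [ 0.5576 -0.0423  0.1805] yawY 91.6 zax [-3.e-04  3.e-04 -1.e+00] F [-0.73  0.6  -1.58] tip 0.017 cam [ 0.477 -0.045  0.306]
[313. 319.] 3739 z 0.1903 top (array([ 0.558 , -0.0427]), array([0.0309, 0.0121]), 0.64)
[620. 433.] 1649 z 0.0107 top (array([0.781 , 0.2816]), array([0.0868, 0.0495]), 19.49)
box 9634 0.03808834609045317 (array([0.5569, 0.088 ]), array([0.0589, 0.0965]), 1.29)
stops 5662 0.022117796245097965 (array([0.5569, 0.0964]), array([0.0607, 0.1854]), 1.17)
all 32158 0.016583391287322558 (array([0.5571, 0.0898]), array([0.1046, 0.2161]), 1.18)
-0.03 0.2206 | -0.027 0.2176 | -0.024 0.2108 | -0.021 0.2132 | -0.018 0.2173 | -0.015 0.2197 | -0.012 0.2212 | -0.009 0.2251 | -0.006 0.2328 | -0.003 0.2373 | -0.0 0.2406 | 0.003 0.238 | 0.006 0.2408 | 0.009 0.2428 | 0.012 0.2448 | 0.015 0.2466 | 0.018 0.0223 | 0.021 0.0082 | 0.024 0.0079 | 0.027 0.008 | 0.03 0.0079 | 0.033 0.0079 | 0.036 0.008 | 0.039 0.0245 | 0.042 0.038 | 0.045 0.038 | 0.048 0.0381 | 0.051 0.0381 | 0.054 0.038 | 0.057 0.0381 |
```

View pics/w2.png

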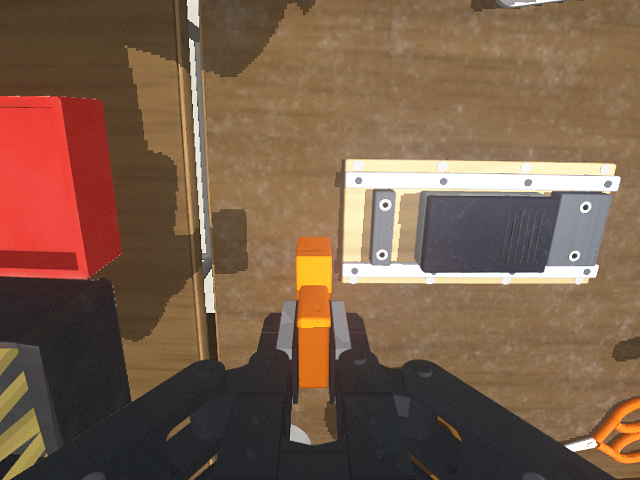

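The wrist view shows the spacer held upright at (313,310), the thin stop at (384,227), the open gap at (405,225) and the box end at about (420,230). The gap's centre is at y≈0.030 and the tray yaw is about 1.2°.

>>> {"op": "move_arm", "data": {
  "motion": [
    [[-0.014,0.482,0],[0,0,0.05]],
    [[-0.014,0.482,0],[0,0,0]],
    [[-0.014,0.482,0],[0,0,0]],
    [[0,0,0.4],[0,0,0]],
    [[0,0,0.4],[0,0,0]],
    [[0,0,0.4],[0,0,0]],
    [[0,0,0.4],[0,0,0]],
    [[0,0,0],[0,0,0]],
    [[0,0,0],[0,0,0]]
  ]
}}

```text
time_s: 6.8
position: [0.5582, 0.0317, 0.1008]
tool_rot: [[-1.0, -0.024, 0.0], [-0.024, 1.0, 0.0], [-0.0, 0.0, -1.0]]
ft_force: [0.2, -0.4, 0.3]
grip_width: 0.0106
gripper_force: 59.5
```

```bash
python3 look.py w3; python3 - <<'E'
from h import *
d=dict(np.load("w3.npz"));R,e=d["R"],d["e"]
v,u=np.mgrid[0:480:1,0:640:1];uv=np.c_[u.ravel(),v.ravel()];p=cloud(d,uv,R,e);ok=(d["depth"].ravel()>0)
ok&=(abs(p[:,0]-.555)<.07)&(abs(p[:,1]-.09)<.13);p=p[ok]
for x in(.533,.54,.55):
  c=p[(abs(p[:,0]-x)<.003)&(p[:,2]<.06)]
  print(x,[(round(y,3),np.median(q[:,2]).round(3)) for y in np.arange(.006,.056,.002) if len(q:=c[(c[:,1]>=y)&(c[:,1]<y+.002)])])
E
```

```text
t 6.8 pos [0.5582 0.0317 0.1008] yawY 91.39 zax [ 0.e+00  1.e-04 -1.e+00] F [ 0.16 -0.35  0.28] tip 0.017 cam [0.478 0.029 0.226]
[313. 319.] 3768 z 0.1105 top (array([0.5585, 0.0314]), array([0.0305, 0.0117]), 0.56)
[625. 470.] 411 z 0.1703 top (array([0.5454, 0.0928]), array([0.0018, 0.0004]), 57.38)
0.533 [(np.float64(0.006), np.float64(0.022)), (np.float64(0.008), np.float64(0.022)), (np.float64(0.01), np.float64(0.022)), (np.float64(0.012), np.float64(0.022)), (np.float64(0.014), np.float64(0.022)), (np.float64(0.016), np.float64(0.022)), (np.float64(0.018), np.float64(0.02)), (np.float64(0.02), np.float64(0.008)), (np.float64(0.022), np.float64(0.008)), (np.float64(0.024), np.float64(0.008)), (np.float64(0.026), np.float64(0.008)), (np.float64(0.028), np.float64(0.009)), (np.float64(0.03), np.float64(0.008)), (np.float64(0.032), np.float64(0.008)), (np.float64(0.034), np.float64(0.009)), (np.float64(0.036), np.float64(0.009)), (np.float64(0.038), np.float64(0.008)), (np.float64(0.04), np.float64(0.036)), (np.float64(0.042), np.float64(0.038)), (np.float64(0.044), np.float64(0.0
[... 1147 characters left out ...]
p.float64(0.038)), (np.float64(0.054), np.float64(0.038))]
0.55 [(np.float64(0.006), np.float64(0.022)), (np.float64(0.008), np.float64(0.022)), (np.float64(0.01), np.float64(0.022)), (np.float64(0.012), np.float64(0.022)), (np.float64(0.014), np.float64(0.022)), (np.float64(0.016), np.float64(0.022)), (np.float64(0.018), np.float64(0.021)), (np.float64(0.02), np.float64(0.008)), (np.float64(0.04), np.float64(0.038)), (np.float64(0.042), np.float64(0.038)), (np.float64(0.044), np.float64(0.038)), (np.float64(0.046), np.float64(0.038)), (np.float64(0.048), np.float64(0.038)), (np.float64(0.05), np.float64(0.038)), (np.float64(0.052), np.float64(0.038)), (np.float64(0.054), np.float64(0.038))]
```

View pics/w3.png

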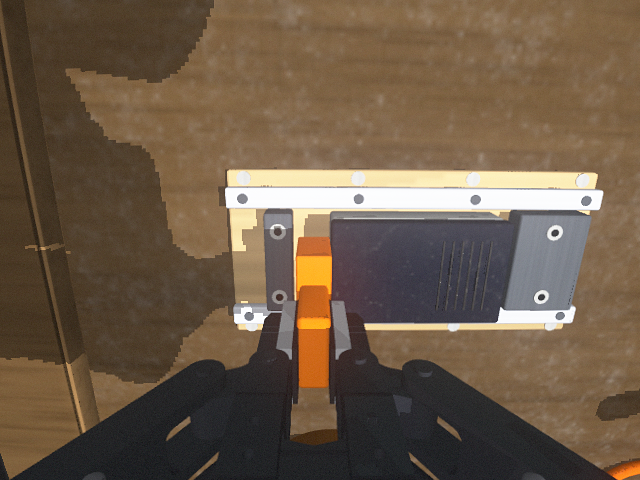

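The view shows the spacer (313,270) above the gap, between the thin stop (278,255) and the box edge (332). I'll shift it 1.6 mm towards the stop and lower it.

>>> {"op": "move_arm", "data": {
  "motion": [
    [[0,-0.032,0],[0,0,0]],
    [[0,0,0.1],[0,0,0]],
    [[0,0,0.1],[0,0,0]],
    [[0,0,0.1],[0,0,0]],
    [[0,0,0.1],[0,0,0]],
    [[0,0,0.1],[0,0,0]],
    [[0,0,0.1],[0,0,0]],
    [[0,0,0.1],[0,0,0]],
    [[0,0,0],[0,0,0]],
    [[0,0,0],[0,0,0]]
  ]
}}

```text
time_s: 7.85
position: [0.5582, 0.0291, 0.0652]
tool_rot: [[-1.0, -0.023, -0.0], [-0.023, 1.0, -0.0], [0.0, -0.0, -1.0]]
ft_force: [-0.0, -0.6, -0.2]
grip_width: 0.0109
gripper_force: 59.5
```

>>> {"op": "move_arm", "data": {
  "motion": [
    [[0,0,0.02],[0,0,0]],
    [[0,0,0.02],[0,0,0]],
    [[0,0,0.02],[0,0,0]],
    [[0,0,0],[0,0,0]],
    [[0,0,0],[0,0,0]]
  ]
}}

```text
time_s: 8.35
position: [0.5584, 0.0291, 0.0635]
tool_rot: [[-1.0, -0.023, 0.001], [-0.023, 1.0, -0.0], [-0.001, -0.0, -1.0]]
ft_force: [-3.2, 0.1, 10.6]
grip_width: 0.0109
gripper_force: 61.2
```

>>> {"op": "move_arm", "data": {
  "motion": [
    [[0,0,0.01],[0,0,0]],
    [[0,0,0],[0,0,0]],
    [[0,0,0],[0,0,0]],
    [[0,0,-0.03],[0,0,0]]
  ]
}}

```text
time_s: 8.75
position: [0.5583, 0.0291, 0.0639]
tool_rot: [[-1.0, -0.023, 0.001], [-0.023, 1.0, -0.0], [-0.001, -0.0, -1.0]]
ft_force: [-0.6, 0.9, -0.7]
grip_width: 0.0111
gripper_force: 59.6
```

>>> {"op": "move_arm", "data": {
  "motion": [
    [[0,0,0],[0,0,0]],
    [[0,0,0],[0,0,0]],
    [[0,0,0],[0,0,0]],
    [[0,0,0],[0,0,0]],
    [[0,0,0],[0,0,0]],
    [[0,0,0],[0,0,0]],
    [[0,0,0],[0,0,0]],
    [[0,0,0],[0,0,0]],
    [[0,0,0],[0,0,0]],
    [[0,0,0],[0,0,0]]
  ],
  "claw": 0
}}

```text
time_s: 9.75
position: [0.5582, 0.0291, 0.0633]
tool_rot: [[-1.0, -0.023, 0.0], [-0.023, 1.0, -0.0], [-0.0, -0.0, -1.0]]
ft_force: [-0.1, 0.3, 0.3]
grip_width: 0.0852
gripper_force: 0.0
```

>>> {"op": "move_arm", "data": {
  "motion": [
    [[0,0,-0.3],[0,0,0]],
    [[0,0,-0.6],[0,0,0]],
    [[0,0,-0.6],[0,0,0]],
    [[0,0,-0.3],[0,0,0]],
    [[0,0,0],[0,0,0]]
  ]
}}

```text
time_s: 10.25
position: [0.559, 0.029, 0.1553]
tool_rot: [[-1.0, -0.023, 0.004], [-0.023, 1.0, -0.001], [-0.004, -0.001, -1.0]]
ft_force: [-0.6, 0.3, -0.1]
grip_width: 0.0854
gripper_force: 0.0
```

```bash
python3 look.py w4
```

```text
t 10.25 pos [0.559  0.029  0.1553] yawY 91.32 zax [ 4.4e-03 -7.0e-04 -1.0e+00] F [-0.58  0.34 -0.14] tip 0.017 cam [0.478 0.027 0.281]
[313. 254.] 818 z 0.0733 top (array([0.5583, 0.0293]), array([0.0295, 0.0118]), 0.91)
[632. 276.] 345 z 0.0229 top (array([0.5927, 0.2799]), array([0.0115, 0.0048]), 7.57)
[336. 431.] 1292 z 0.0493 top (array([0.7124, 0.0546]), array([0.0883, 0.027 ]), 83.41)
```

View pics/w4.png

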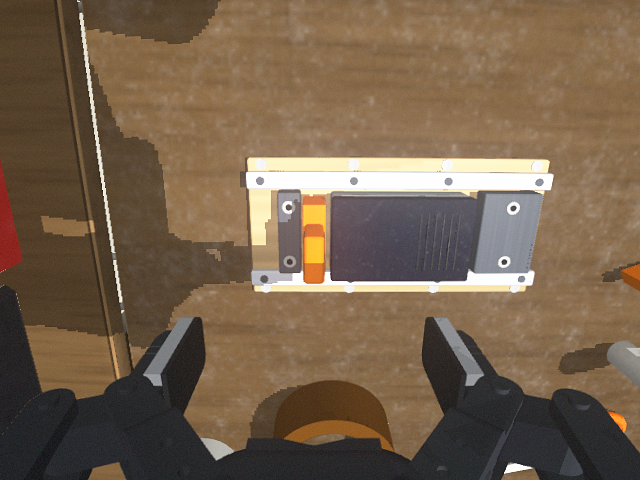

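The spacer stands upright in the gap at (313,240), with its top at z≈0.072 and the fingers clear. Next I'll close the gripper and go behind the box over the thick stop.

>>> {"op": "move_arm", "data": {
  "motion": [
    [[0,0.69,0],[0,0,0]],
    [[0,0.69,0],[0,0,0]],
    [[0,0.69,0],[0,0,0]],
    [[0,0.69,0],[0,0,0]],
    [[0,0,0],[0,0,0]],
    [[0,0,0],[0,0,0]],
    [[0,0,0],[0,0,0]],
    [[0,0,0],[0,0,0]],
    [[0,0,0.5],[0,0,0]],
    [[0,0,0.5],[0,0,0]],
    [[0,0,0.5],[0,0,0]],
    [[0,0,0.5],[0,0,0]],
    [[0,0,0],[0,0,0]],
    [[0,0,0],[0,0,0]]
  ],
  "claw": 1,
  "force": 30
}}

```text
time_s: 11.7
position: [0.5553, 0.1665, 0.0537]
tool_rot: [[-1.0, -0.022, 0.0], [-0.022, 1.0, -0.0], [-0.0, -0.0, -1.0]]
ft_force: [0.6, -0.1, 0.1]
grip_width: 0.0
gripper_force: 0.0
```

```bash
python3 look.py w5; python3 - <<'E'
from rig import viewer
import cv2
f=viewer.get_image("scene")["frame"][230:350,270:430,::-1];cv2.imwrite("pics/s5.png",cv2.resize(f,None,fx=4.5,fy=4.5))
E
```

```text
t 11.7 pos [0.5553 0.1665 0.0537] yawY 91.26 zax [ 0. -0. -1.] F [ 0.59 -0.07  0.14] tip 0.017 cam [0.475 0.165 0.179]
[ 11. 323.] 2711 z 0.0463 top (array([0.5673, 0.0371]), array([0.011 , 0.0424]), 75.56)
[569. 359.] 4261 z 0.0441 top (array([0.5859, 0.2961]), array([0.0102, 0.0212]), 24.61)
```

View pics/s5.png

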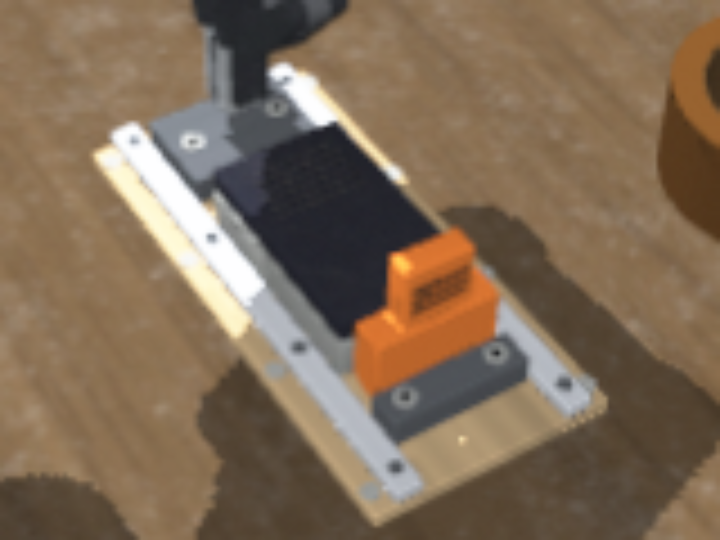

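The scene crop shows the spacer standing in the gap at (430,320) and the closed fingers over the thick stop behind the box at (240,90).

>>> {"op": "move_arm", "data": {
  "motion": [
    [[0,0,0.1],[0,0,0]],
    [[0,0,0.1],[0,0,0]],
    [[0,0,0],[0,0,0]],
    [[0,0,0],[0,0,0]]
  ]
}}

```text
time_s: 12.2
position: [0.555, 0.1671, 0.0432]
tool_rot: [[-1.0, -0.023, -0.0], [-0.023, 1.0, -0.0], [0.0, -0.0, -1.0]]
ft_force: [-0.1, 0.4, -0.0]
grip_width: 0.0003
gripper_force: 0.0
```

>>> {"op": "move_arm", "data": {
  "motion": [
    [[0,-0.1,0],[0,0,0]],
    [[0,-0.1,0],[0,0,0]],
    [[0,-0.06,0],[0,0,0]],
    [[0,-0.04,0],[0,0,0]],
    [[0,-0.04,0],[0,0,0]],
    [[0,-0.04,0],[0,0,0]],
    [[0,0,0],[0,0,0]],
    [[0,0,0],[0,0,0]]
  ]
}}

```text
time_s: 13.0
position: [0.5554, 0.1481, 0.0432]
tool_rot: [[-1.0, -0.023, -0.0], [-0.023, 1.0, -0.0], [0.0, -0.0, -1.0]]
ft_force: [0.0, -0.8, -0.1]
grip_width: 0.0
gripper_force: 0.0
```

>>> {"op": "move_arm", "data": {
  "motion": [
    [[0,-0.03,0],[0,0,0]],
    [[0,-0.03,0],[0,0,0]],
    [[0,-0.03,0],[0,0,0]],
    [[0,0,0],[0,0,0]],
    [[0,0,0],[0,0,0]]
  ]
}}

```text
time_s: 13.5
position: [0.5555, 0.1436, 0.0432]
tool_rot: [[-1.0, -0.023, -0.0], [-0.023, 1.0, 0.0], [0.0, 0.0, -1.0]]
ft_force: [0.0, 1.7, -0.5]
grip_width: 0.0001
gripper_force: 0.9
```

>>> {"op": "move_arm", "data": {
  "motion": [
    [[0,-0.03,0],[0,0,0]],
    [[0,-0.03,0],[0,0,0]],
    [[0,0,0],[0,0,0]],
    [[0,0,0],[0,0,0]]
  ]
}}

```text
time_s: 13.9
position: [0.5555, 0.1429, 0.0435]
tool_rot: [[-1.0, -0.023, 0.001], [-0.023, 1.0, 0.004], [-0.001, 0.004, -1.0]]
ft_force: [0.2, 15.9, 1.4]
grip_width: -0.0002
gripper_force: 7.7
```

```bash
python3 look.py w6; python3 - <<'E'
from h import *
from rig import viewer,env
for n in ("top","scene"):
    d=viewer.get_image(n)
    v,u=np.mgrid[0:480,0:640];p=cloud(d,np.c_[u.ravel(),v.ravel()]);col=d["frame"].reshape(-1,3).astype(int)
    ok=(abs(p[:,0]-.556)<.05)&(abs(p[:,1]-.07)<.09);org=(col[:,0]-col[:,2]>70)
    t=p[ok&org&(p[:,2]>.062)&(p[:,2]<.08)&(p[:,1]<.05)];b=p[ok&~org&(p[:,2]>.034)&(p[:,2]<.043)]
    print(n,"tab",rect(t),np.median(t[:,2]),"box",rect(b),np.polyfit(b[:,1],b[:,2],1))
    if n=="scene":cv2.imwrite("pics/s6.png",cv2.resize(d["frame"][230:350,270:430,::-1],None,fx=4.5,fy=4.5))
print(env.observe()["ft_force"])
E
```

```text
t 13.9 pos [0.5555 0.1429 0.0435] yawY 91.31 zax [ 8.0e-04  3.9e-03 -1.0e+00] F [ 0.22 15.93  1.4 ] tip 0.017 cam [0.475 0.14  0.169]
[ 25. 330.] 5359 z 0.0625 top (array([0.5643, 0.0332]), array([0.018 , 0.0028]), 0.16)
[611. 367.] 3224 z 0.0384 top (array([0.5883, 0.2872]), array([0.0052, 0.0096]), 79.23)Traceback (most recent call last):
  File "<stdin>", line 8, in <module>
    raise TypeError("expected non-empty vector for x")
TypeError: expected non-empty vector for x
```

```bash
python3 - <<'E'
from h import *
from rig import viewer,env
d=viewer.get_image("scene");cv2.imwrite("pics/s6.png",cv2.resize(d["frame"][230:350,270:430,::-1],None,fx=4.5,fy=4.5))
v,u=np.mgrid[0:480,0:640];p=cloud(d,np.c_[u.ravel(),v.ravel()]);col=d["frame"].reshape(-1,3).astype(int)
ok=(abs(p[:,0]-.556)<.05)&(abs(p[:,1]-.07)<.09);org=(col[:,0]-col[:,2]>70)
for n,q in(("tab",p[ok&org&(p[:,2]>.062)&(p[:,2]<.08)&(p[:,1]<.05)]),("box",p[ok&~org&(p[:,2]>.034)&(p[:,2]<.043)])):
    print(n,len(q),rect(q),np.median(q[:,2]))
print(env.observe()["ft_force"],env.observe()["time_s"])
E
```

```text
tab 176 (array([0.5574, 0.0263]), array([0.0308, 0.0133]), 1.2) 0.07115452435054553
box 1197 (array([0.5567, 0.0924]), array([0.1156, 0.059 ]), 89.6) 0.038330838863717354
[-0.55550654 15.26927505  1.90723597] 14.05
```

View pics/s6.png

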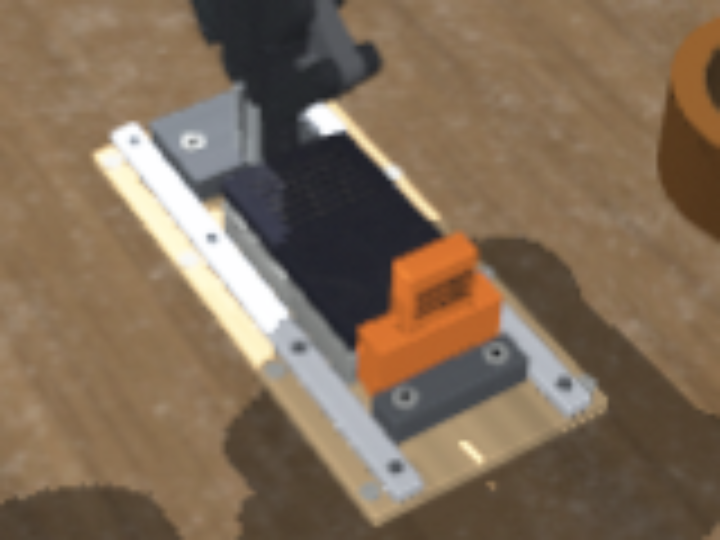

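The box, spacer and thin stop are tight and square: the spacer at (430,320) is flush to the stop, and the push is steady at 15 N. I'll hold briefly, then hand in.

>>> {"op": "move_arm", "data": {
  "motion": [
    [[0,0,0],[0,0,0]],
    [[0,0,0],[0,0,0]],
    [[0,0,0],[0,0,0]],
    [[0,0,0],[0,0,0]]
  ]
}}

```text
time_s: 14.45
position: [0.5555, 0.1429, 0.0435]
tool_rot: [[-1.0, -0.023, 0.001], [-0.023, 1.0, 0.004], [-0.001, 0.004, -1.0]]
ft_force: [0.7, 15.1, 1.7]
grip_width: -0.0001
gripper_force: 7.7
```

```bash
python3 -c "
from rig import env
print(env.observe()['ft_force']);print(env.close_job())"
```

```text
[ 0.68096215 15.05379203  1.73733656]
the job is handed in; nothing more can be done
None
```

The job is handed in (no verdict was returned): the spacer stands on the tray floor against the thin stop, and the closed fingers are still pressing the card box tight against it with about 15 N.

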